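Nudge the flange plate onto the fixture's locating pins

ROBOT

A 6-joint arm with a two-finger parallel gripper is mounted at the origin on the work surface. World frame = base frame: x ahead of the robot, y to its left, z up, the work surface at z = 0. Lengths are in m, angles in rad, forces in N, time in s.
With the tool pointing down it reaches from about 0.35 to 0.775 m from the base axis. Payload 7.3 kg.
Tool frame: the origin (TCP) lies at the very end of the fingers, on their centre line; the grasp point (between the pads) lies 19 mm behind it (pinch_z is the distance from the TCP to the grasp point, in m); z points along the fingers, y is the line along which they close (so a half turn about z gives the same grasp; the last joint's range is limited). The gripper opens to 92 mm and grips with 3 to 60 N. Pads are 19 mm wide; open, the fingers measure 130 mm over their backs; the gripper's body (75 mm by 190 mm) begins 47 mm behind the grasp point.
Start: joints at [1.008, 0.342, 1.524, -0, 1.275, -0.146], TCP at [0.213, 0.48, 0.227] pointing down, gripper open.
Joint ranges: [-2.53, 2.53], [-0.77, 2.02], [0.04, 2.7], [-1, 4.14], [0.28, 2.66], [-3.11, 3.11]. Speed limits (rad/s): [2.57, 2.57, 3.14, 3.14, 3.14, 3.14].

INTERFACE

Orientations are given as [roll, pitch, yaw] about the fixed x, y, z axes, in that order (R = Rz(yaw) Ry(pitch) Rx(roll)).
In Python, from cell import * gives the robot as it stands.
- The arm moves only by the tool arm_command, never from a script. Its arguments are lists of equal length, an entry for each row: "fingers": the gripper command: -1 is fully open, 1 is shut, values between are in proportion; "travel": the shift along the tool's x, y, z in m, a list of three; "dr": the turn, a rotation vector about the tool's x, y, z in degrees, a list of three. In form: {"fingers": [fingers, ...], "travel": [[x, y, z], ...], "dr": [[wx, wy, wz], ...]}. A call has 1 to 8 rows; each row is the pose to reach, as a shift and turn from the pose commanded when the call began, along the tool's axes at that moment; what a row does not reach only later rows make up. A row lasts 1/12 s, in which the tool goes at most 41.7 mm and 7.16 degrees, less where a joint would pass 70% of its speed; a pose out of reach is approached as far as the arm can. A call with a gripper value outside its range is refused whole. The fingers move at their own pace and stop on an object; "squeeze" is the grip in N (left out, the last holds). Time passes only in rows, so rows that repeat a pose let the fingers close. It gives the time, the measured TCP pose, the force, the opening and the grip force at its end, in the units of the state.
- observe(): the state, without advancing time (a new reading comes with each control period).
- read_camera(name): name is "side" or "top"; returns a dict with "color" (400x640x3 uint8, blue, green, red), "z_map" (400x640 float32, m along the optical axis (not along the pixel's ray), 0 where there is no reading), "fx", "fy", "cx", "cy" (pixels), "R" (3x3) and "t" (3): a world point X has camera coordinates R X + t. Camera axes: x right, y down, z forward; pixel columns grow to the right and rows downward; lengths in m; the calibration is good to about 2 mm. A picture is of the moment at which its call begins.
- hand_in(): hands the job in; it is judged then, once.
The state is a dict: "time": time; "qpos": joint angles; "qvel": joint speeds; "joint_efforts": joint torques, N m; "tool_pos": TCP position; "tool_rot": TCP orientation; "contact_force": force on the tool from outside, world axes, zero at the start; "torque": the same for the moment, N m; "opening": finger opening in m; "grip_force": force on a finger pad.
Only numpy, scipy, OpenCV 4.12 (cv2) and the standard library are available. Lean on these libraries where they do the work, as an engineer would, in place of code of your own. Each camera call takes 0.05 s, during which the arm holds its last target. There are 200 camera calls.

TASK

The grey plastic flange plate has been laid carelessly on the aluminium welding fixture and is riding up on the fixture's two locating pins. Using only the fingers, push the plate back towards the fence and nudge it sideways until its two holes drop over the pins and it lies flat on the fixture bed. Do not pick the plate up or tip it over, leave the other things on the table where they are, and finish clear of everything.

Things in the scene. Friction and masses are not known exactly. Their poses are not given: they have to be found in the camera images.
- fixture: Aluminium welding fixture, fixed; place and turn vary. Origin: on the table under the spot where the seated plate's centre belongs; x points to the fence (roughly away from the robot), y left along the fence, z up. Bed 18 mm thick, x -102.5 to +82.5 mm, y -110 to +110 mm. Along its whole far edge a fence, face at x = +66.5 mm, top 30 mm above the bed. Only two pins stand on the bed.
- plate: Loose grey flange plate, 0.3 to 0.5 kg, 130 (x) by 200 (y, along the fence) by 12 mm thick, with a pipe socket upright in its middle, 63 mm outside diameter, 35 mm high. Origin: centre of the underside; z up. Seated, its origin is 18 mm above the fixture's origin, its axes along the fixture's, ends 10 mm inside the bed's ends, 1.5 mm short of the fence.
- fence_mid (a point): Middle of the fence's face, where it meets the bed. A plate held against the fence has the right turn and can be slid along it; once both holes are over the pins it drops by its own weight and the pins then stop it within about 3 mm.
- pin_left (a point): Foot of the left locating pin, at bed height. The pin is 14 mm in diameter and 10 mm high, straight for 4 mm, then tapering to a tip 5 mm wide. At fixture x = +20, y = +65 mm. Hidden under the plate at the start.
- pin_right (a point): Foot of the right locating pin, like the left one, at fixture x = +20, y = -65 mm.
- hole_left (a point): Centre of the plate's left hole, at its underside: 20 mm diameter, right through, at plate x = +20, y = +65 mm. At the start the plate leans about 0.12 rad, far part up on the pins and near edge on the bed; it lies 22 to 45 mm too far left (+y of the fixture), 5 to 14 mm short in the fixture's x, and turned up to 0.1 rad.
- hole_right (a point): Centre of the plate's right hole, like the left one, at plate x = +20, y = -65 mm.
- sleeve: Bystander: grey pipe sleeve standing to the right of the fixture, 50 mm diameter, 45 mm high. Origin under its centre.
- jar: Bystander: glass jar behind the fence, 56 mm diameter, 75 mm high. Origin under its centre.
- offcut: Bystander: white plastic block behind the fence, 50 x 90 x 30 mm. Origin under its centre.
- roller: Bystander: seam roller with a wooden handle, about 170 mm long, lying 32 mm high, well to the right of the fixture.
- scraper: Bystander: spatula lying well to the left of the fixture.
- tape: Bystander: cardboard ring lying in front and to the right, 90 mm diameter, 25 mm high. Origin under its centre.
- weight: Bystander: steel weight with a knob, 54 mm diameter, 78 mm high, behind and to the left of the fixture. Origin under its centre.

How it is judged:
At the end, for the whole second after the job is handed in: Both holes are over their pins (centres within 5 mm) and the plate lies flat on the bed (underside at the holes within 2.5 mm of it, leaning less than 0.025 rad), at rest (horizontal distance between hole_left and pin_left below 0.005 m and horizontal distance between hole_right and pin_right below 0.005 m and height (world z) of each of hole_left, hole_right below 0.0205 m and angle between plate's own z axis and vertical below 0.025 rad and linear speed of plate below 0.01 m/s); the robot touches nothing.
It fails at once if the arm or the gripper body, rather than the fingers, pushes on the plate (contact force between the arm and plate above 3 N).
It fails at once if the plate is lifted (its centre more than 18 mm above the bed) or tipped (more than 0.3 rad) (height (world z) of plate above 0.036 m or angle between plate's own z axis and vertical above 0.3 rad).
It fails at once if a bystander is moved more than 25 mm (distance of any of sleeve, jar, offcut, roller, scraper, tape, weight from where it was at the start of the episode above 0.025 m).
It also fails if it takes over 64 s, if anything falls off the work surface, if the arm or the gripper's body presses on something with over 40 N, if the wrist force passes 120 N, or if a joint passes its speed limit or range.

## Working session

There is one attempt and no reset: what is moved stays moved. The work goes in short steps, Python scripts to look and compute and a tool call to move; the robot and the scene stay as the last step left them, time stands still between calls to the robot, and variables do not carry over. Pictures are saved under pics/ and viewed, at most 10 in all, crops included, and the job is handed in when it is done.

Besides the shell and the picture viewer there is one more tool, called after ">>>" as name(argument=value, ...), one argument or row to a line, values as JSON. arm_command: Moves the arm, as the interface text tells. Its arguments: {"type":"object","properties":{"fingers":{"type":"array","items":{"type":"number"}},"travel":{"type":"array","items":{"type":"array","items":{"type":"number"}}},"dr":{"type":"array","items":{"type":"array","items":{"type":"number"}}},"squeeze":{"type":"number"}},"required":["fingers","travel","dr"]}

```bash
mkdir -p pics; python3 - <<'E'
from cell import *
import cv2,numpy as np
for n in("top","side"):
    c=read_camera(n); cv2.imwrite(f"pics/{n}0.png",c["color"]); np.savez(f"{n}0.npz",**c)
    print(n,c["fx"],c["cx"],c["cy"],np.round(c["R"],3).tolist(),np.round(c["t"],3))
s=observe();print(s["time"],s["tool_pos"],s["tool_rot"],s["opening"])
E
```

```text
top 509.9209622912347 322.12637521553313 197.9973144103621 [[-0.026, -1.0, -0.004], [-0.989, 0.027, -0.142], [0.142, 0.001, -0.99]] [-0.008  0.532  1.345]
side 408.47455143154474 310.35132809541676 192.27622448463947 [[0.98, -0.196, -0.018], [-0.157, -0.724, -0.672], [0.119, 0.662, -0.74]] [-0.504  0.104  0.975]
0.1 [0.21231116 0.47977414 0.22613759] [-3.14027914e+00 -2.13334691e-04  2.72481797e+00] 0.09145834720310639
```

View pics/top0.png

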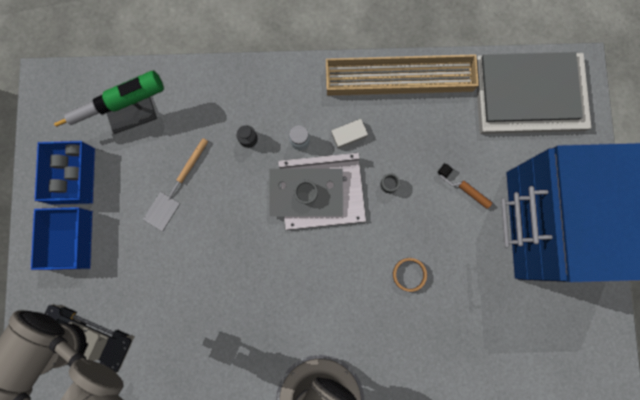

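View pics/side0.png

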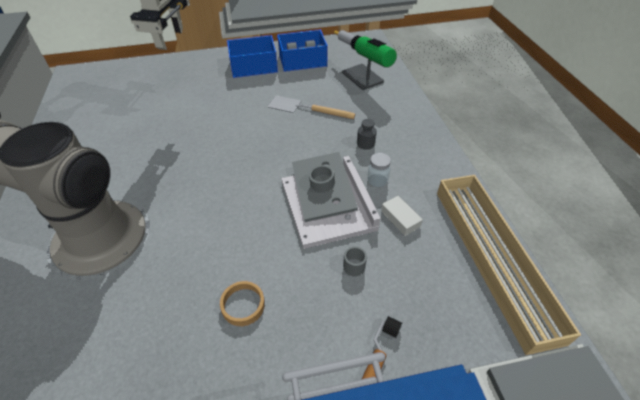

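```bash
python3 - <<'E'
import cv2,numpy as np
a=np.load("top0.npz")["color"][140:240,255:385]; b=np.load("side0.npz")["color"][140:255,265:395]
cv2.imwrite("pics/ct.png",cv2.resize(a,(780,600),interpolation=cv2.INTER_CUBIC))
cv2.imwrite("pics/cs.png",cv2.resize(b,(650,575),interpolation=cv2.INTER_CUBIC))
E
```

```text
(no output)
```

View pics/ct.png

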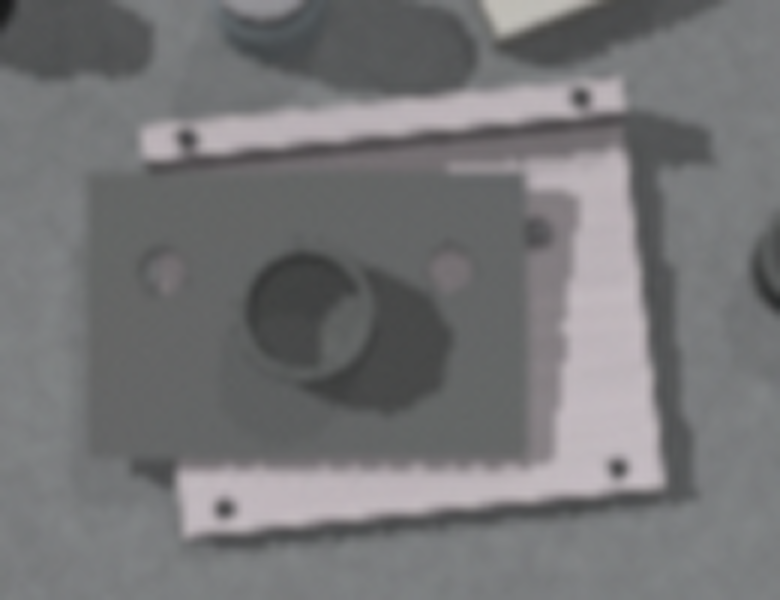

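View pics/cs.png

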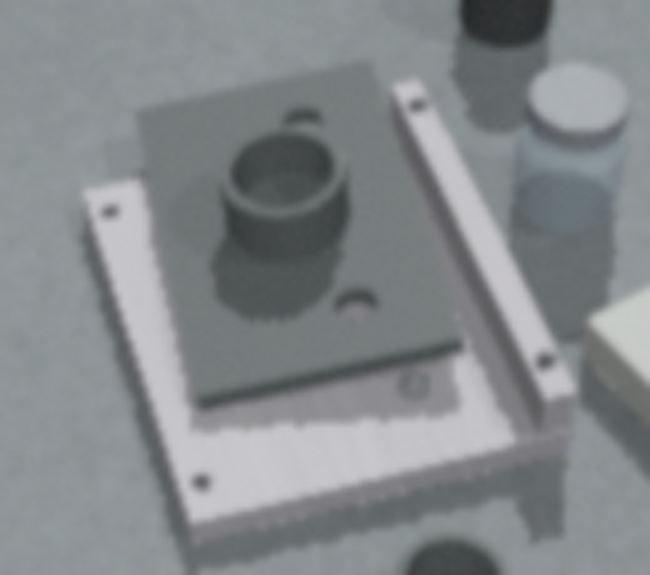

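Top crop (×6, offset 255,140): the bed's near corners are at (183,538) and (665,487), and the fence top's far corners at (140,128) and (622,80). The plate spans about (88..526, 172..460), with holes at (163,271) and (450,268). The side view confirms it leans with its far part up and sits too far left.

```bash
cat >h.py <<'E'
import numpy as np, json
from scipy.spatial.transform import Rotation as Ro
def w(c,u,v,z):
    d=c["R"].T@np.array([(u-c["cx"])/c["fx"],(v-c["cy"])/c["fy"],1]); o=-c["R"].T@c["t"]
    return o+d*(z-o[2])/d[2]
def fit(m,p):  # planar rigid: p ~ Rz m + t
    m=np.array(m,float);p=np.array(p)[:,:2];a=m-m.mean(0);b=p-p.mean(0)
    th=np.arctan2((a[:,0]*b[:,1]-a[:,1]*b[:,0]).sum(),(a*b).sum())
    R=np.array([[np.cos(th),-np.sin(th)],[np.sin(th),np.cos(th)]]);t=p.mean(0)-R@m.mean(0)
    return th,t,np.linalg.norm(m@R.T+t-p,axis=1)
def go(fx,fy,z,turn=0):
    """tool axes shift to fixture xy, height z, tool x at fixture angle turn (deg)"""
    from cell import observe
    f=json.load(open("fix.json"));s=observe();R=Ro.from_euler("xyz",s["tool_rot"])
    c,k=np.cos(f["th"]),np.sin(f["th"])
    g=np.array([f["t"][0]+c*fx-k*fy,f["t"][1]+k*fx+c*fy,z])
    T=Ro.from_euler("xyz",[np.pi,0,f["th"]+np.radians(turn)])
    rv=np.degrees((R.inv()*T).as_rotvec())
    print("goal",g.round(4),"travel",R.inv().apply(g-s["tool_pos"]).round(4),"dr",rv.round(2))
def where():
    from cell import observe
    f=json.load(open("fix.json"));s=observe();d=s["tool_pos"][:2]-f["t"];c,k=np.cos(f["th"]),np.sin(f["th"])
    print("t",s["time"],"fixture xy mm",np.round(1000*np.array([c*d[0]+k*d[1],-k*d[0]+c*d[1]]),1),"z",s["tool_pos"][2].round(4),"yaw rel",np.degrees(s["tool_rot"][2]-f["th"]).round(2),"F",np.round(s["contact_force"],1),"op",s["opening"])
E
python3 - <<'E'
from h import *
c=np.load("top0.npz")
P=lambda u,v,z:w(c,255+(u+.5)/6-.5,140+(v+.5)/6-.5,z)
th,t,r=fit([[-.1025,.11],[-.1025,-.11],[.0825,.11],[.0825,-.11],[.0665,.11],[.0665,-.11]],[P(183,535,.018),P(665,486,.018),P(140,128,.048),P(622,80,.048),P(148,165,.048),P(627,120,.048)])
json.dump(dict(th=th,t=list(t)),open("fix.json","w"));print("fix",th,t,r*1000)
C=np.cos(.12);S=np.sin(.12)
m=[[-.065*C+.012*S*-1,.1],[-.065*C-.012*S,-.1],[.065*C-.0014,.1],[.065*C-.0014,-.1]]
p,q,r=fit(m,[P(88,458,.030),P(527,464,.030),P(88,172,.0455),P(526,172,.0455)])
k=np.array([[np.cos(th),np.sin(th)],[-np.sin(th),np.cos(th)]])
print("plate in fixture",k@(q-t)*1000,"rel turn",p-th,r*1000)
for n,(u,v,z) in dict(sleeve=(389,183,.045),jar=(299,130,.075),weight=(247,130,.07)).items(): print(n,k@(w(c,u,v,z)[:2]-t)*1000)
go(-.11,.03,.1,0);go(-.11,.03,.1,180);go(0,.17,.1,90)
E
```

```text
fix 0.07426116246739936 [ 0.56142193 -0.02098129] [1.72399696 1.95596331 0.66665162 0.80456663 1.93010049 2.62509771]
plate in fixture [-8.03801499 43.56494606] rel turn -0.10522847485130657 [1.23315862 1.41479637 0.29100654 1.41583779]
sleeve [  -7.97521887 -183.08100531]
jar [155.33825013  44.8242513 ]
weight [171.03900627 184.72296184]
goal [0.4495 0.0008 0.1   ] travel [-0.4108 -0.3418  0.1265] dr [-4.0000e-02  1.0000e-01  1.5187e+02]
goal [0.4495 0.0008 0.1   ] travel [-0.4108 -0.3418  0.1265] dr [ -0.07  -0.03 -28.13]
goal [0.5488 0.1486 0.1   ] travel [-0.4418 -0.1665  0.1263] dr [-7.000e-02  3.000e-02  6.187e+01]
```

>>> arm_command(
  fingers=[-1,-1,-1,-1,-1,-1,-1,-1],
  travel=[
    [-0.41,-0.34,0.06],
    [-0.41,-0.34,0.06],
    [-0.41,-0.34,0.06],
    [-0.41,-0.34,0.06],
    [-0.41,-0.34,0.06],
    [-0.41,-0.34,0.06],
    [-0.41,-0.34,0.06],
    [-0.41,-0.34,0.06],
  ],
  dr=[
    [0,0,-28],
    [0,0,-28],
    [0,0,-28],
    [0,0,-28],
    [0,0,-28],
    [0,0,-28],
    [0,0,-28],
    [0,0,-28],
  ],
)

```text
time: 0.77
tool_pos: [0.3529, 0.1974, 0.1912]
tool_rot: [3.142, -0.0, -3.069]
contact_force: [1.0, 0.1, 0.1]
opening: 0.092
grip_force: 0.0
```

```bash
python3 -c "
from h import *
where();go(-.112,.043,.1,180)"
```

```text
t 0.7667 fixture xy mm [-191.8  233.2] z 0.1912 yaw rel -180.1 F [1.  0.1 0.1] op 0.09197851831371251
goal [0.4465 0.0136 0.1   ] travel [-0.0801 -0.1901  0.0911] dr [ 0.  -0.  -0.1]
```

>>> arm_command(
  fingers=[-1,-1,-1,-1,-1,-1,-1,-1],
  travel=[
    [-0.08,-0.19,0.09],
    [-0.08,-0.19,0.09],
    [-0.08,-0.19,0.09],
    [-0.08,-0.19,0.09],
    [-0.08,-0.19,0.09],
    [-0.08,-0.19,0.09],
    [-0.08,-0.19,0.09],
    [-0.08,-0.19,0.09],
  ],
  dr=[
    [0,0,-0.1],
    [0,0,-0.1],
    [0,0,-0.1],
    [0,0,-0.1],
    [0,0,-0.1],
    [0,0,-0.1],
    [0,0,-0.1],
    [0,0,-0.1],
  ],
)

```text
time: 1.43
tool_pos: [0.4457, 0.015, 0.1008]
tool_rot: [3.141, -0.002, -3.07]
contact_force: [-0.3, 1.0, -0.7]
opening: 0.0914
grip_force: 0.0
```

```bash
python3 -c "
from h import *
where();go(-.112,.043,.024,180)"
```

```text
t 1.4333 fixture xy mm [-112.7   44.5] z 0.1008 yaw rel -180.17 F [-0.3  1.  -0.7] op 0.09143269163465025
goal [0.4465 0.0136 0.024 ] travel [-0.0009 -0.0016  0.0768] dr [ 0.04 -0.11 -0.17]
```

>>> arm_command(
  fingers=[-1,-1,-1,-1,-1,-1,-1,-1],
  travel=[
    [0,-0.001,0.04],
    [0,-0.001,0.077],
    [0,-0.001,0.077],
    [-0.005,-0.001,0.077],
    [-0.01,-0.001,0.077],
    [-0.015,-0.001,0.077],
    [-0.019,-0.001,0.077],
    [-0.022,-0.001,0.077],
  ],
  dr=[
    [0,0,0],
    [0,0,0],
    [0,0,0],
    [0,0,0],
    [0,0,0],
    [0,0,0],
    [0,0,0],
    [0,0,0],
  ],
)

```text
time: 2.1
tool_pos: [0.47, 0.0162, 0.0261]
tool_rot: [-3.141, 0.004, -3.068]
contact_force: [-1.0, 0.1, 1.7]
opening: 0.0914
grip_force: 0.8
```

>>> arm_command(
  fingers=[-1,-1,-1,-1,-1,-1],
  travel=[
    [-0.002,0,0],
    [-0.004,0,0],
    [-0.006,0,0],
    [-0.008,0,0],
    [-0.01,0,0],
    [-0.01,0,0],
  ],
  dr=[
    [0,0,0],
    [0,0,0],
    [0,0,0],
    [0,0,0],
    [0,0,0],
    [0,0,0],
  ],
)

```text
time: 2.6
tool_pos: [0.4768, 0.0166, 0.0246]
tool_rot: [3.141, -0.003, -3.068]
contact_force: [-5.2, -2.2, 5.1]
opening: 0.092
grip_force: 2.9
```

```bash
python3 -c "
from h import *
where()"
```

```text
t 2.6 fixture xy mm [-81.6  43.7] z 0.0246 yaw rel -180.07 F [-5.2 -2.2  5.1] op 0.09202969678163642
```

>>> arm_command(
  fingers=[-1,-1,-1,-1,-1,-1],
  travel=[
    [-0.002,0,0],
    [-0.003,0,0],
    [-0.004,0,0],
    [-0.005,0,0],
    [-0.006,0,0],
    [-0.006,0,0],
  ],
  dr=[
    [0,0,0],
    [0,0,0],
    [0,0,0],
    [0,0,0],
    [0,0,0],
    [0,0,0],
  ],
)

```text
time: 3.1
tool_pos: [0.4828, 0.0169, 0.0246]
tool_rot: [3.142, -0.003, -3.068]
contact_force: [-5.7, -3.6, 5.0]
opening: 0.0918
grip_force: 2.8
```

```bash
python3 - <<'E'
from h import *
from cell import *
import cv2
where()
a=read_camera("top");np.savez("top1.npz",**a)
cv2.imwrite("pics/ct1.png",cv2.resize(a["color"][140:240,255:385],(780,600),interpolation=cv2.INTER_CUBIC))
E
```

```text
t 3.1 fixture xy mm [-75.6  43.6] z 0.0246 yaw rel -180.07 F [-5.7 -3.6  5. ] op 0.09183081846749475
```

View pics/ct1.png

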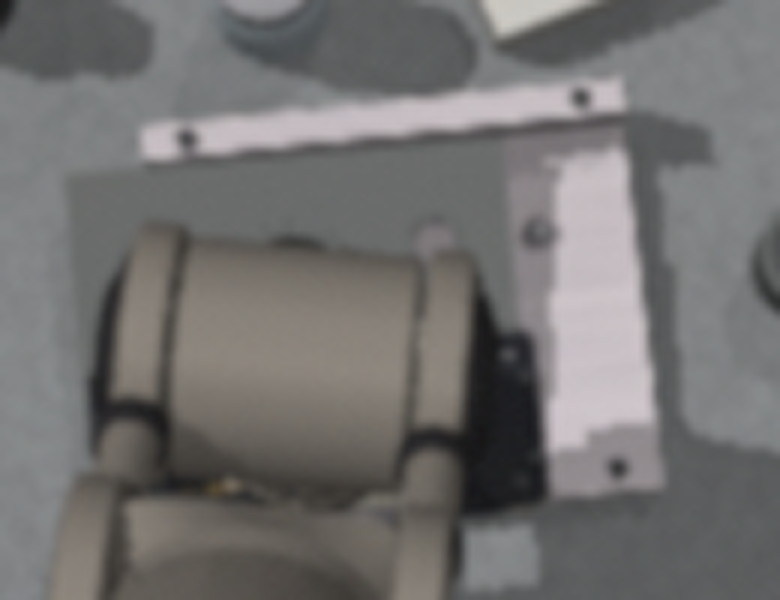

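The plate is now square to the fence and almost touching it: far edge from (68,180) to (503,140). I'll press it home gently.

>>> arm_command(
  fingers=[-1,-1,-1,-1],
  travel=[
    [-0.001,0,0],
    [-0.002,0,0],
    [-0.003,0,0],
    [-0.003,0,0],
  ],
  dr=[
    [0,0,0],
    [0,0,0],
    [0,0,0],
    [0,0,0],
  ],
)

```text
time: 3.48
tool_pos: [0.4854, 0.0173, 0.0244]
tool_rot: [3.141, -0.004, -3.068]
contact_force: [-5.6, -1.5, 4.1]
opening: 0.0919
grip_force: 2.9
```

```bash
python3 - <<'E'
from h import *
where()
f=json.load(open("fix.json"));c=np.load("top1.npz");th=f["th"]
k=np.array([[np.cos(th),np.sin(th)],[-np.sin(th),np.cos(th)]])
P=lambda u,v,z:(k@(w(c,255+(u+.5)/6-.5,140+(v+.5)/6-.5,z)[:2]-f["t"])*1000).round(1)
print(P(68,180,.0455),P(503,140,.0455),P(433,235,.041),P(545,325,.03),P(540,233,.028))
E
```

```text
t 3.4833 fixture xy mm [-72.9  43.8] z 0.0244 yaw rel -180.03 F [-5.6 -1.5  4.1] op 0.09192352543391412
[ 62.5 145.4] [ 61.  -52.6] [ 21.4 -16.7] [-23.1 -63.4] [ 19.7 -65.8]
```

>>> arm_command(
  fingers=[-1,-1,-1,-1],
  travel=[
    [-0.001,0,0],
    [-0.002,0,0],
    [-0.003,0,0],
    [-0.003,0,0],
  ],
  dr=[
    [0,0,0],
    [0,0,0],
    [0,0,0],
    [0,0,0],
  ],
)

```text
time: 3.82
tool_pos: [0.4857, 0.0174, 0.0242]
tool_rot: [3.141, -0.01, -3.068]
contact_force: [-14.2, -4.5, 9.9]
opening: 0.0918
grip_force: 7.0
```

>>> arm_command(
  fingers=[-1,-1,-1,-1,-1],
  travel=[
    [0.02,0,0],
    [0.04,0,0],
    [0.04,0,-0.04],
    [0.04,0.03,-0.08],
    [0.04,0.06,-0.1],
  ],
  dr=[
    [0,0,0],
    [0,0,0],
    [0,0,0],
    [0,0,0],
    [0,0,0],
  ],
)

```text
time: 4.23
tool_pos: [0.4468, 0.0718, 0.1256]
tool_rot: [-3.141, 0.003, -3.072]
contact_force: [1.6, -0.8, -0.0]
opening: 0.0922
grip_force: 0.0
```

```bash
python3 -c "
from h import *
from cell import *
print(observe()['qpos'].round(2));where();go(-.004,.185,.12,90);go(-.004,.185,.12,-90)"
```

```text
[-0.01  0.33  1.86 -0.    0.95 -1.65]
t 4.2333 fixture xy mm [-107.4  101.1] z 0.1256 yaw rel -180.26 F [ 1.6 -0.8 -0. ] op 0.0921584283588312
goal [0.5437 0.1632 0.12  ] travel [-0.103   0.0844  0.0058] dr [ 0.1   0.15 89.74]
goal [0.5437 0.1632 0.12  ] travel [-0.103   0.0844  0.0058] dr [ -0.15   0.1  -90.26]
```

>>> arm_command(
  fingers=[-0.3,-0.3,-0.3,-0.3,-0.3,-0.3,-0.3,-0.3],
  travel=[
    [-0.01,0.04,0],
    [-0.03,0.084,0],
    [-0.06,0.084,0],
    [-0.08,0.084,0],
    [-0.103,0.084,0],
    [-0.103,0.084,0.006],
    [-0.103,0.084,0.006],
    [-0.103,0.084,0.006],
  ],
  dr=[
    [0,0,7],
    [0,0,14],
    [0,0,21],
    [0,0,28],
    [0,0,35],
    [0,0,42],
    [0,0,49],
    [0,0,56],
  ],
)

```text
time: 4.9
tool_pos: [0.5426, 0.1641, 0.1166]
tool_rot: [-3.141, -0.0, 2.241]
contact_force: [0.1, 1.1, 0.4]
opening: 0.0601
grip_force: 0.0
```

>>> arm_command(
  fingers=[-0.3,-0.3,-0.3,-0.3,-0.3,-0.3],
  travel=[
    [0,0,0],
    [0,0,0],
    [0,0,0],
    [0,0,0],
    [0,0,0],
    [0,0,0],
  ],
  dr=[
    [0,0,7],
    [0,0,14],
    [0,0,21],
    [0,0,28],
    [0,0,34],
    [0,0,34],
  ],
)

```text
time: 5.4
tool_pos: [0.5426, 0.1641, 0.1173]
tool_rot: [3.141, -0.0, 1.65]
contact_force: [0.2, 0.0, -0.6]
opening: 0.0596
grip_force: 0.0
```

```bash
python3 -c "
from h import *
where();go(-.004,.18,.024,90)"
```

```text
t 5.4 fixture xy mm [ -5. 186.] z 0.1173 yaw rel 90.31 F [ 0.2  0.  -0.6] op 0.059627667624245165
goal [0.5441 0.1582 0.024 ] travel [-0.006   0.0009  0.0933] dr [ 0.03 -0.01  0.31]
```

>>> arm_command(
  fingers=[-0.3,-0.3,-0.3,-0.3,-0.3,-0.3,-0.3,-0.3],
  travel=[
    [0,-0.004,0.04],
    [0,-0.004,0.08],
    [0,-0.004,0.092],
    [0,-0.004,0.092],
    [-0.008,-0.004,0.092],
    [-0.016,-0.004,0.092],
    [-0.024,-0.004,0.092],
    [-0.028,-0.004,0.092],
  ],
  dr=[
    [0,0,0.3],
    [0,0,0.3],
    [0,0,0.3],
    [0,0,0.3],
    [0,0,0.3],
    [0,0,0.3],
    [0,0,0.3],
    [0,0,0.3],
  ],
)

```text
time: 6.07
tool_pos: [0.542, 0.135, 0.0266]
tool_rot: [3.139, -0.001, 1.648]
contact_force: [-0.5, 4.2, 1.9]
opening: 0.0597
grip_force: 2.2
```

>>> arm_command(
  fingers=[-0.3,-0.3,-0.3,-0.3,-0.3,-0.3,-0.3,-0.3],
  travel=[
    [-0.003,0,0],
    [-0.006,0.001,0],
    [-0.009,0.001,0],
    [-0.012,0.002,0],
    [-0.015,0.002,0],
    [-0.018,0.003,0],
    [-0.02,0.003,0],
    [-0.02,0.003,0],
  ],
  dr=[
    [0,0,0],
    [0,0,0],
    [0,0,0],
    [0,0,0],
    [0,0,0],
    [0,0,0],
    [0,0,0],
    [0,0,0],
  ],
)

```text
time: 6.73
tool_pos: [0.5444, 0.1168, 0.0255]
tool_rot: [-3.14, -0.001, 1.649]
contact_force: [-4.1, 5.1, 2.1]
opening: 0.0597
grip_force: 2.9
```

```bash
python3 - <<'E'
from h import *
from cell import *
import cv2
where()
for n,r in(("top",(140,240,255,385)),("side",(140,255,265,395))):
    a=read_camera(n);np.savez(n+"2.npz",**a)
    cv2.imwrite(f"pics/{n}2.png",cv2.resize(a["color"][r[0]:r[1],r[2]:r[3]],None,fx=5,fy=5,interpolation=cv2.INTER_CUBIC))
E
```

```text
t 6.7333 fixture xy mm [ -6.8 138.7] z 0.0255 yaw rel 90.23 F [-4.1  5.1  2.1] op 0.05967473690844684
```

View pics/side2.png

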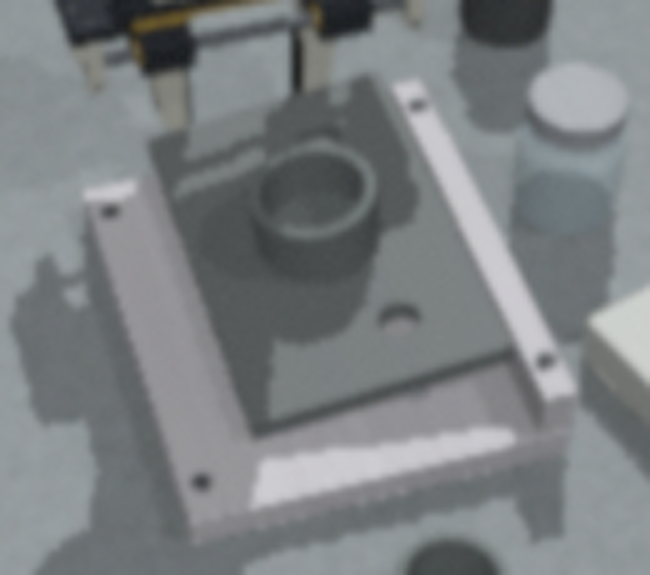

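The side view shows the plate sliding along the fence, square to it. Its right hole is at (400,318). I'll carry on pushing.

>>> arm_command(
  fingers=[-0.3,-0.3,-0.3,-0.3,-0.3,-0.3,-0.3,-0.3],
  travel=[
    [-0.003,0,0],
    [-0.006,0.001,0],
    [-0.009,0.001,0],
    [-0.012,0.002,0],
    [-0.015,0.002,0],
    [-0.018,0.003,0],
    [-0.021,0.003,0],
    [-0.021,0.003,0],
  ],
  dr=[
    [0,0,0],
    [0,0,0],
    [0,0,0],
    [0,0,0],
    [0,0,0],
    [0,0,0],
    [0,0,0],
    [0,0,0],
  ],
)

```text
time: 7.5
tool_pos: [0.5503, 0.0948, 0.0254]
tool_rot: [3.141, 0.001, 1.649]
contact_force: [0.6, -0.6, 1.2]
opening: 0.0596
grip_force: 0.0
```

>>> arm_command(
  fingers=[-0.3,-0.3,-0.3,-0.3,-0.3],
  travel=[
    [-0.001,0,0],
    [-0.002,0,0],
    [-0.003,0,0],
    [-0.004,0.001,0],
    [-0.004,0.001,0],
  ],
  dr=[
    [0,0,0],
    [0,0,0],
    [0,0,0],
    [0,0,0],
    [0,0,0],
  ],
)

```text
time: 7.92
tool_pos: [0.5511, 0.0918, 0.0251]
tool_rot: [-3.141, -0.001, 1.649]
contact_force: [-2.2, 4.2, 3.3]
opening: 0.0597
grip_force: 2.2
```

```bash
python3 - <<'E'
from h import *
from cell import *
import cv2
where()
for n,r in(("top",(140,240,255,385)),("side",(140,255,265,395))):
    a=read_camera(n);np.savez(n+"3.npz",**a)
    cv2.imwrite(f"pics/{n}3.png",cv2.resize(a["color"][r[0]:r[1],r[2]:r[3]],None,fx=5,fy=5,interpolation=cv2.INTER_CUBIC))
E
```

```text
t 7.9167 fixture xy mm [ -2.  113.2] z 0.0251 yaw rel 90.2 F [-2.2  4.2  3.3] op 0.05969808993609979
```

View pics/side3.png

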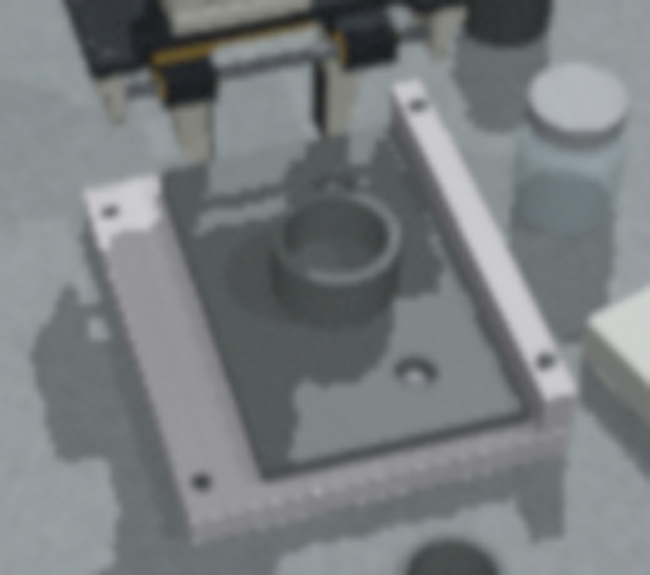

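The plate has dropped and the right pin shows in its hole at (415,370). I'll back off, then check with depth.

>>> arm_command(
  fingers=[-0.3,-0.3,-0.3,-0.3,-0.3,-0.3,-0.3,-0.3],
  travel=[
    [0.02,-0.001,0],
    [0.05,-0.001,0],
    [0.07,-0.001,-0.02],
    [0.07,-0.04,-0.06],
    [0.07,-0.08,-0.1],
    [0.09,-0.12,-0.14],
    [0.12,-0.14,-0.16],
    [0.12,-0.14,-0.16],
  ],
  dr=[
    [0,0,0],
    [0,0,0],
    [0,0,0],
    [0,0,0],
    [0,0,0],
    [0,0,0],
    [0,0,0],
    [0,0,0],
  ],
)

```text
time: 8.68
tool_pos: [0.4019, 0.1994, 0.186]
tool_rot: [3.14, 0.001, 1.648]
contact_force: [0.8, 0.5, -0.0]
opening: 0.0593
grip_force: 0.0
```

```bash
python3 - <<'E'
from h import *
from cell import *
import cv2
where();f=json.load(open("fix.json"));th=f["th"]
k=np.array([[np.cos(th),np.sin(th)],[-np.sin(th),np.cos(th)]])
for n in("top","side"):
    c=read_camera(n);v,u=np.mgrid[:400,:640];z=c["z_map"]
    X=(np.stack([(u-c["cx"])/c["fx"]*z,(v-c["cy"])/c["fy"]*z,z],-1)-c["t"])@c["R"]
    q=(X[...,:2]-f["t"])@k.T
    def fitp(m):
        A=np.c_[q[m],np.ones(m.sum())];zz=X[...,2][m];s=np.linalg.lstsq(A,zz,rcond=None)[0];print(n,m.sum(),"slope",s[:2].round(4),"z0",s[2].round(4),"med",np.median(zz).round(4))
    x,y=q[...,0],q[...,1]
    fitp((abs(x)<.055)&(abs(y)<.09)&(np.hypot(x,y)>.045)&(np.hypot(x-.02,abs(y)-.065)>.016)&(X[...,2]<.06))
    fitp((x<-.08)&(x>-.098)&(abs(y)<.09))
    if n=="top": a=c; cv2.imwrite("pics/top4.png",cv2.resize(c["color"][140:240,255:385],(780,600),interpolation=cv2.INTER_CUBIC)); np.savez("top4.npz",**c)
E
```

```text
t 8.6833 fixture xy mm [-142.7  231.7] z 0.186 yaw rel 90.15 F [ 0.8  0.5 -0. ] op 0.05933230221531759
top 1561 slope [-0.0039 -0.0025] z0 0.0305 med 0.0307
top 432 slope [ 0.0067 -0.0008] z0 0.019 med 0.0185
side 1377 slope [0.0005 0.0001] z0 0.0296 med 0.0296
side 414 slope [0.0187 0.0006] z0 0.0194 med 0.0178
```

View pics/top4.png

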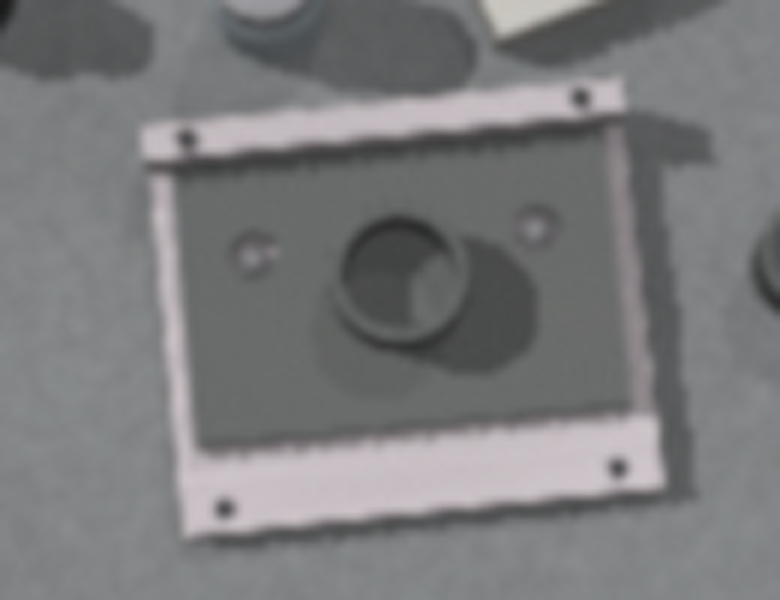

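The depth reading has the plate flat with its top at 30 mm, and pins show in both holes at (253,253) and (537,228). The arm is clear, so I'm handing in.

```bash
python3 -c "
from cell import *
print(hand_in())"
```

```text
the job is handed in; nothing more can be done
None
```

The plate is seated flat on the bed with both holes over their pins; the arm finished clear of everything, and I handed the job in (no verdict was returned).

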